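# Stand the purple chocolate carton on display

## Robot

A 6-joint arm with a two-finger parallel gripper is mounted at the origin on the work surface. World frame = base frame: x ahead of the robot, y to its left, z up, the work surface at z = 0. Lengths are in mm, angles in rad, forces in N, time in s.
With the tool pointing down it reaches from about 400 to 825 mm from the base axis. Payload 7 kg.
Tool frame: the origin (TCP) lies at the centre of the arm's flange, where the gripper is bolted on; the fingertips stand 173 mm ahead of it and the grasp point (between the pads) lies 155 mm ahead of it; z points along the fingers, y is the line along which they close (so a half turn about z gives the same grasp; the last joint's range is limited). The gripper opens to 85 mm and grips with 20 to 120 N. Pads are 22 mm wide; open, the fingers measure 114 mm over their backs; the gripper's body (76 mm by 85 mm) begins 54 mm behind the grasp point. The pads swing forward as they close: fully open they stand 13 mm farther back than shut.
Start: joints at [-1.02, 0.359, 0.012, 0, -1.224, -0.288], TCP at [175.329, -651.81, 404.702] pointing down, gripper open.
Joint ranges: [-3.07, 3.07], [-1.43, 2.12], [-1.02, 1.25], [-3.03, 1.67], [-3.05, -0], [-3.03, 3.03]. Speed limits (rad/s): [2.39, 2.39, 3.01, 3.14, 3.14, 3.14].

## Interface

Orientations are given as a rotation vector (axis times angle).
In Python, from cell import arm, viewer gives the robot as it stands. The module is installed in compiled form; this text tells all that it offers.
- The arm moves only by the shell command python3 -m handwheel 'ROWS' [FORCE]. ROWS is JSON, a list of rows, each an object of numbers: "grip": the closure, from 0 (fully open) to 1 (shut); "dx", "dy", "dz": the shift along the world's x, y, z each as a share of 0.5 m, from -1 to 1; "rx", "ry", "rz": the turn, a rotation vector about the world's x, y, z each as a share of 2 pi rad, from -1 to 1. A call has 1 to 8 rows; each row is the pose to reach, as a shift and turn from the pose commanded when the call began, turning the shorter way round; what a row does not reach only later rows make up. A row lasts 1/8 s, in which the tool goes at most 62.5 mm and 10.7 degrees, less where a joint would pass 70% of its speed; a pose out of reach is approached as far as the arm can. A call with a number of a shift or a turn outside -1 to 1 is refused whole. A call with a gripper value outside its range is refused whole. The fingers move at their own pace and stop on an object; FORCE is the grip in N (left out, the last holds). Time passes only in rows, so rows that repeat a pose let the fingers close. It gives the time, the measured TCP pose, the force, the opening and the grip force at its end, in the units of the state.
- arm.state(): the state, without advancing time (a new reading comes with each control period).
- viewer.snapshot(name): name is "side" or "top" or "wrist"; returns a dict with "pixels" (400x640x3 uint8, blue, green, red), "range_z" (400x640 float32, mm along the optical axis (not along the pixel's ray), 0 where there is no reading), "fx", "fy", "cx", "cy" (pixels), "camera_from_world" (4x4, takes a point from world to camera coordinates). Camera axes: x right, y down, z forward; pixel columns grow to the right and rows downward; lengths in mm; the calibration is good to about 2 mm. A picture is of the moment at which its call begins.
- arm.close_job(): hands the job in; it is judged then, once.
The state is a dict: "t": time; "joints": joint angles; "joint_vel": joint speeds; "joint_torque": joint torques, N m; "tool_pos": TCP position; "tool_rot": TCP orientation; "ft_force": force on the tool from outside, world axes, zero at the start; "wrist_torque": the same for the moment, N m; "grip_width": finger opening in mm; "grip_force": force on a finger pad.
Only numpy, scipy, OpenCV 4.12 (cv2) and the standard library are available. Lean on these libraries where they do the work, as an engineer would, in place of code of your own. Each camera call takes 0.05 s, during which the arm holds its last target. There are 200 camera calls.

## Task

Three slim chocolate cartons lie flat on low risers on the shop counter. Take the purple one with the gold band and stand it upright on one of its short ends in the middle of the brass plate, facing whichever way you like, and let go of it. Leave the green and the brown carton lying where they are.

Things in the scene. Friction and masses are not known exactly. Their poses are not given: they have to be found in the camera images.
- carton_purple: purple carton, one gold band: rigid box 90 x 60 x 24 mm, 0.08-0.17 kg. Origin at its centre; x along the 90, y the 60, z the 24 mm. Lies flat, centre 37 mm up, on a fixed dark steel riser (60 mm along its x, 36 along its y, 25 high), so each long side overhangs 12 mm. Short ends are the 60 x 24 mm faces; standing on one, x is vertical. Let go leaning under 10 degrees it rocks upright by itself.
- stand: the display stand, fixed to the counter: a dark wooden board 130 x 130 x 8 mm with a square brass plate 100 x 100 x 4 mm centred on it. Origin at the centre of its underside, on the counter; x and y along its sides, z up. The top of the brass plate is 12 mm above the origin.
- carton_green: bystander: lime green carton with three dark bands, same size, origin and axes as the purple one; it lies flat on a dark steel riser like the purple one's (60 x 36 x 25 mm high, fixed), its long sides overhanging 12 mm.
- carton_brown: bystander: dark brown carton with two red bands, same size, origin and axes as the purple one; it lies flat on a dark steel riser like the purple one's (60 x 36 x 25 mm high, fixed), its long sides overhanging 12 mm.
Mind the look-alikes: they are no part of the job. Of the things that look like the carton_purple, the smaller one is meant. Of the things that look like the stand, take the one that is farthest from the robot's base at the start.

How it is judged:
By the outcome, as a careful person would: the job done as asked, in the order asked, and still so for the second after the job is handed in, with the robot touching nothing.
It also fails if it takes over 38 s, if anything falls off the work surface, if the arm or the gripper's body presses on something with over 40 N, if the wrist force passes 120 N, or if a joint passes its speed limit or range.

## Working session

There is one attempt and no reset: what is moved stays moved. The work goes in short steps, Python scripts to look and compute and a shell command to move; the robot and the scene stay as the last step left them, time stands still between calls to the robot, and variables do not carry over. Pictures are saved under pics/ and viewed, at most 10 in all, crops included, and the job is handed in when it is done.

```bash
mkdir -p pics
cat > h.py <<'E'
import numpy as np,cv2
from cell import arm,viewer
def snap(n):
    s=viewer.snapshot(n); s['T']=np.linalg.inv(s['camera_from_world']); return s
def ray(s,u,v,z):
    d=s['T'][:3,:3]@np.array([(u-s['cx'])/s['fx'],(v-s['cy'])/s['fy'],1]); o=s['T'][:3,3]
    return o+d*(z-o[2])/d[2]
def cloud(s):
    v,u=np.mgrid[:400,:640]; z=s['range_z']
    p=np.stack([(u-s['cx'])/s['fx']*z,(v-s['cy'])/s['fy']*z,z],-1)
    return p@s['T'][:3,:3].T+s['T'][:3,3]
E
python3 - <<'E'
from h import *
for n in('top','side'):
    s=snap(n); cv2.imwrite(f'pics/{n}0.png',s['pixels']); print(n,s['T'].round(2).tolist(),s['fx'])
st=arm.state();print(st)
E
```

```text
top [[-0.01, -0.99, 0.12, 346.48], [-1.0, 0.01, -0.01, 5.47], [0.01, -0.12, -0.99, 867.29], [0.0, 0.0, 0.0, 1.0]] 410.7158418415097
side [[0.99, -0.1, 0.07, 401.68], [-0.12, -0.77, 0.63, -496.41], [-0.01, -0.63, -0.77, 684.6], [0.0, 0.0, 0.0, 1.0]] 381.5205617854094
{'t': 0.1, 'joints': array([-1.01988566e+00,  3.59323711e-01,  1.11455812e-02, -3.08723586e-04,
       -1.22409415e+00, -2.88098006e-01]), 'joint_vel': array([ 0.00119847, -0.00061203,  0.00296464,  0.00190132, -0.00034961,
       -0.00053679]), 'joint_torque': array([-1.05392370e-03, -5.84765196e+01,  2.94105935e+01,  6.95451289e+00,
       -3.20833911e-03, -1.54934156e-05]), 'tool_pos': array([ 175.31485823, -651.65715545,  403.84954302]), 'tool_rot': array([ 4.11430276e-01, -3.11419537e+00, -2.30286164e-03]), 'ft_force': array([ 0.03163464,  0.26839673, -0.52969694]), 'wrist_torque': array([-0.03342922,  0.00848613,  0.0285621 ]), 'grip_force': 0.0, 'grip_width': 85.50134932960032}
```

View pics/top0.png

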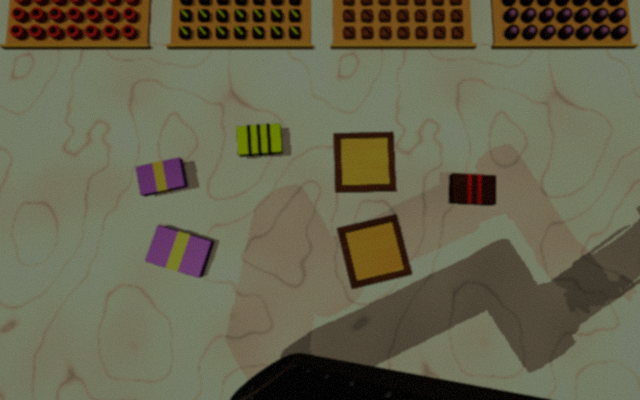

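View pics/side0.png

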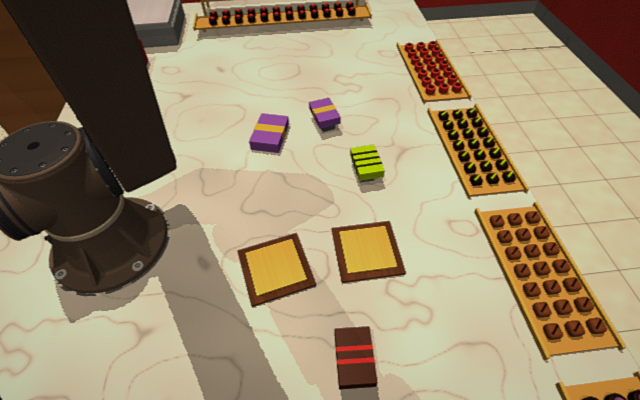

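Candidates for the carton in the top view are purple (162,176), which is smaller, and purple (179,251), which is larger. Green (260,139) and brown (472,189) are bystanders. The two stands are at (365,162), the farther one, and (375,251), the nearer one. I'll measure all four and check the choice in a crop.

Run:
```python
from h import *
s=snap('top'); hsv=cv2.cvtColor(s['pixels'],cv2.COLOR_BGR2HSV)
cv2.imwrite('pics/crop1.png',cv2.resize(s['pixels'][110:300,110:430],None,fx=2.5,fy=2.5))
c=cloud(s)
def rep(name,m,h):
    m=cv2.morphologyEx(m.astype(np.uint8),cv2.MORPH_CLOSE,np.ones((9,9)))
    for k in cv2.findContours(m,0,2)[0]:
        if cv2.contourArea(k)<300: continue
        mm=np.zeros((400,640),np.uint8); cv2.drawContours(mm,[k],-1,1,-1)
        z=c[...,2][cv2.erode(mm,np.ones((7,7)))>0]; 
        P=np.array([ray(s,*q[0],h)[:2] for q in k],np.float32)
        r=cv2.minAreaRect(P); M=cv2.moments(k)
        b=cv2.boxPoints(r);e=[b[1]-b[0],b[2]-b[1]];L=max(e,key=np.linalg.norm)
        print(name,(M['m10']/M['m00'],M['m01']/M['m00']),'ctr',np.round(r[0],1),'size',np.round(r[1],1),'long dir deg',np.degrees(np.arctan2(L[1],L[0])).round(1),'z',np.median(z).round(1),'R',np.hypot(*r[0]).round())
H,S,V=cv2.split(hsv)
roi=np.zeros((400,640),bool);roi[100:300,100:520]=1
rep('purple',roi&(H>120)&(H<160)&(S>70),49)
rep('green',roi&(H>28)&(H<45)&(S>170)&(V>120),49)
rep('brass',roi&(H>14)&(H<28)&(S>130)&(V>100),12)
rep('brown',roi&(V<60)&(np.arange(640)[None]>440)&(np.arange(400)[:,None]<210),49)
```

```text
purple (195.65010841711018, 255.73960181352254) ctr [339.7 249.7] size [46.5 74.5] long dir deg -16.8 z 30.9 R 422.0
purple (161.1652739090065, 245.32358402971212) ctr [360.9 318.3] size [40.  74.7] long dir deg -17.4 z 30.8 R 481.0
purple (146.02784407319012, 179.5552903739061) ctr [492.  354.4] size [60.7 31.6] long dir deg 12.4 z 49.2 R 606.0
purple (174.4135313531353, 173.53168316831682) ctr [504.6 297.9] size [61.4 37. ] long dir deg 13.0 z 49.0 R 586.0
green (258.46524409957965, 138.11736178467507) ctr [576.9 129.7] size [55.5 85.7] long dir deg -86.0 z 49.2 R 591.0
brass (374.1675298179535, 250.88119899560576) ctr [ 347.  -106.8] size [97.5 97.2] long dir deg 12.9 z 12.2 R 363.0
brass (364.5755878108819, 161.0215601392072) ctr [536.7 -90.5] size [98.  97.1] long dir deg 1.5 z 12.2 R 544.0
brown (471.9480157220743, 189.07911753518448) ctr [ 469.8 -302.7] size [93.7 61.5] long dir deg 86.7 z 49.2 R 559.0
```

View pics/crop1.png

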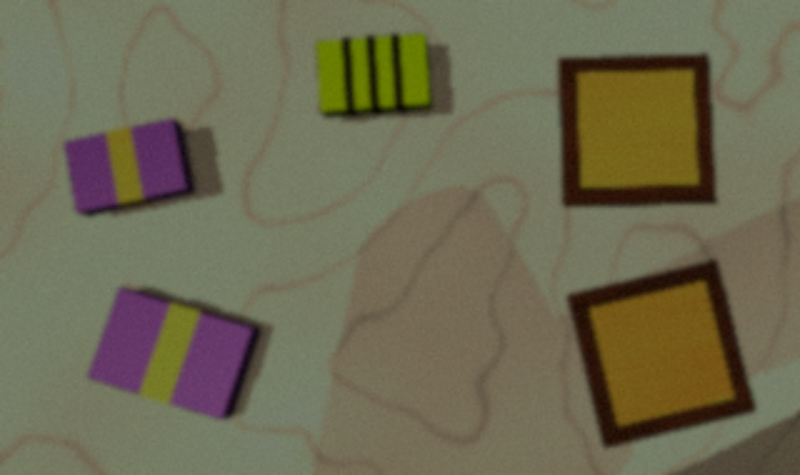

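The crop confirms the choice: the smaller purple carton (about 92 × 61 mm) is centred near (499, 325), with its long axis at 102.5°. The far stand is at (537, -90). The plan is to grip the long sides with the tool tipped 30° along the carton's length. I'll then roll it 90° about the closing axis and place it with the tool 60° from vertical, pointing outward.

```bash
cat >> h.py <<'E'
from scipy.spatial.transform import Rotation as Ro
def az(a): a=np.radians(a); return np.array([np.cos(a),np.sin(a),0])
def tool(lean,lean_az,y_az):   # tip leans toward lean_az by lean deg; y horizontal
    a=np.radians(lean); z=np.sin(a)*az(lean_az)-np.cos(a)*np.array([0,0,1]); y=az(y_az)
    return Ro.from_matrix(np.stack([np.cross(y,z),y,z],1))
def go(p,R):   # shares from the present pose
    st=arm.state(); R0=Ro.from_rotvec(st['tool_rot'])
    print('d',((np.asarray(p)-st['tool_pos'])/500).round(4),'r',((R*R0.inv()).as_rotvec()/2/np.pi).round(4))
E
python3 - <<'E'
from h import *
R=tool(30,102.5,192.5); G=np.array([498.6,324.8,37]); d=R.as_matrix()[:,2]
p=G-152*d; print(p); go(p-130*d,R)
E
```

```text
[515.04941066 250.60150346 168.63586138]
d [ 0.7076  1.6777 -0.2455] r [ 0.0784 -0.0478  0.2368]
```

```bash
python3 -m handwheel '[{"grip":0,"dx":0.6,"dy":0.8,"dz":0,"rz":0.15},{"grip":0,"dx":0.6,"dy":0.8,"rz":0.15},{"grip":0,"dx":0.6,"dy":0.8,"rz":0.15},{"grip":0,"dx":0.6,"dy":0.8,"rz":0.15},{"grip":0,"dx":0.6,"dy":0.8,"rz":0.15},{"grip":0,"dx":0.6,"dy":0.8,"rz":0.15},{"grip":0,"dx":0.6,"dy":0.8,"rz":0.15},{"grip":0,"dx":0.6,"dy":0.8,"rz":0.15}]' 60
python3 - <<'E'
from h import *
R=tool(30,102.5,192.5); G=np.array([498.6,324.8,37]); d=R.as_matrix()[:,2]
go(G-152*d-130*d,R); print(arm.state()['joints'])
E
```

```text
d [ 0.7076  1.6777 -0.2455] r [ 0.0784 -0.0478  0.2368]
[-1.01989350e+00  3.59215020e-01  1.12697001e-02 -2.28068651e-04
 -1.22411866e+00 -2.88091582e-01]$[0]: bad value
```

Row 0 was refused. I'll give every field in each row.

```bash
python3 -m handwheel '[{"grip":0,"dx":0.6,"dy":0.8,"dz":0,"rx":0,"ry":0,"rz":0.15},{"grip":0,"dx":0.6,"dy":0.8,"dz":0,"rx":0,"ry":0,"rz":0.15},{"grip":0,"dx":0.6,"dy":0.8,"dz":0,"rx":0,"ry":0,"rz":0.15},{"grip":0,"dx":0.6,"dy":0.8,"dz":0,"rx":0,"ry":0,"rz":0.15},{"grip":0,"dx":0.6,"dy":0.8,"dz":0,"rx":0,"ry":0,"rz":0.15},{"grip":0,"dx":0.6,"dy":0.8,"dz":0,"rx":0,"ry":0,"rz":0.15},{"grip":0,"dx":0.6,"dy":0.8,"dz":0,"rx":0,"ry":0,"rz":0.15},{"grip":0,"dx":0.6,"dy":0.8,"dz":0,"rx":0,"ry":0,"rz":0.15}]' 60
python3 - <<'E'
from h import *
R=tool(30,102.5,192.5); G=np.array([498.6,324.8,37]); d=R.as_matrix()[:,2]
go(G-152*d-130*d,R); print(arm.state()['joints'])
E
```

```text
t: 1.15
tool_pos: [476.2, -249.9, 404.9]
tool_rot: [-1.781, 2.588, -0.0]
ft_force: [1.5, -0.7, 0.6]
grip_width: 85.6
grip_force: 0.0
d [ 0.1059  0.8741 -0.2473] r [ 0.0843 -0.0062  0.0907]
[-1.18610766e-01  1.32677433e-01 -2.90439748e-01  2.12520369e-05
 -1.14731229e+00 -2.46724914e-01]
```

```bash
python3 -m handwheel '[{"grip":0,"dx":0.106,"dy":0.874,"dz":-0.247,"rx":0.084,"ry":-0.006,"rz":0.091},{"grip":0,"dx":0.106,"dy":0.874,"dz":-0.247,"rx":0.084,"ry":-0.006,"rz":0.091},{"grip":0,"dx":0.106,"dy":0.874,"dz":-0.247,"rx":0.084,"ry":-0.006,"rz":0.091},{"grip":0,"dx":0.106,"dy":0.874,"dz":-0.247,"rx":0.084,"ry":-0.006,"rz":0.091},{"grip":0,"dx":0.106,"dy":0.874,"dz":-0.247,"rx":0.084,"ry":-0.006,"rz":0.091},{"grip":0,"dx":0.106,"dy":0.874,"dz":-0.247,"rx":0.084,"ry":-0.006,"rz":0.091},{"grip":0,"dx":0.106,"dy":0.874,"dz":-0.247,"rx":0.084,"ry":-0.006,"rz":0.091},{"grip":0,"dx":0.106,"dy":0.874,"dz":-0.247,"rx":0.084,"ry":-0.006,"rz":0.091}]'
python3 - <<'E'
from h import *
R=tool(30,102.5,192.5); G=np.array([498.6,324.8,37]); d=R.as_matrix()[:,2]
go(G-152*d-130*d,R); print(arm.state()['joints'])
s=snap('wrist'); cv2.imwrite('pics/w1.png',s['pixels']); c=cloud(s)
hsv=cv2.cvtColor(s['pixels'],cv2.COLOR_BGR2HSV);H,S,V=cv2.split(hsv)
m=(abs(c[...,2]-49)<4)&(s['range_z']>0)&(np.hypot(c[...,0]-499,c[...,1]-325)<75)
P=c[m][:,:2].astype(np.float32); r=cv2.minAreaRect(P); print(r,len(P),P.mean(0),np.median(c[m][:,2]))
E
```

```text
t: 2.15
tool_pos: [527.9, 188.1, 279.7]
tool_rot: [-2.156, 1.724, 0.578]
ft_force: [0.4, -0.1, 0.0]
grip_width: 85.3
grip_force: 0.0
d [ 0.0025 -0.0019  0.003 ] r [ 0.0004 -0.0004 -0.0007]
[ 0.45097459  0.30676746 -0.19759313 -0.6032952  -1.0289447   0.07925611]
((499.8793640136719, 328.5452575683594), (60.56764602661133, 91.33937072753906), 12.531801223754883) 6425 [501.5588  320.96655] 49.31611863585158
```

View pics/w1.png

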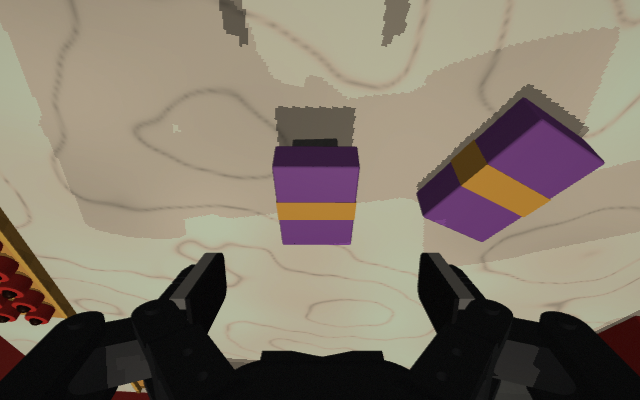

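The wrist view shows the carton at (316,210), lined up between the open fingers and clear of the larger one at (510,170). Its size and angle check out (91 × 60.6 mm, 12.5°). I'll go in along the tool axis.

Run:
```python
from h import *
R=tool(30,102.5,192.5); G=np.array([499.7,327.5,37]); d=R.as_matrix()[:,2]
go(G-152*d,R); go(G-152*d-40*d,R)
```

```text
d [-0.0238  0.1293 -0.2217] r [ 0.0003 -0.0004 -0.0007]
d [-0.0151  0.0903 -0.1525] r [ 0.0003 -0.0004 -0.0007]
```

```bash
python3 -m handwheel '[{"grip":0,"dx":-0.015,"dy":0.09,"dz":-0.152,"rx":0,"ry":0,"rz":0},{"grip":0,"dx":-0.015,"dy":0.09,"dz":-0.152,"rx":0,"ry":0,"rz":0},{"grip":0,"dx":-0.024,"dy":0.129,"dz":-0.222,"rx":0,"ry":0,"rz":0},{"grip":0,"dx":-0.024,"dy":0.129,"dz":-0.222,"rx":0,"ry":0,"rz":0},{"grip":1,"dx":-0.024,"dy":0.129,"dz":-0.222,"rx":0,"ry":0,"rz":0},{"grip":1,"dx":-0.024,"dy":0.129,"dz":-0.222,"rx":0,"ry":0,"rz":0},{"grip":1,"dx":-0.024,"dy":0.129,"dz":-0.222,"rx":0,"ry":0,"rz":0},{"grip":1,"dx":-0.024,"dy":0.129,"dz":-0.222,"rx":0,"ry":0,"rz":0}]' 60
python3 - <<'E'
from h import *
st=arm.state(); R=Ro.from_rotvec(st['tool_rot']); print(st['tool_pos']+152*R.as_matrix()[:,2])
E
```

```text
t: 3.2
tool_pos: [517.1, 249.1, 171.8]
tool_rot: [-2.152, 1.724, 0.573]
ft_force: [0.9, -3.9, 6.1]
grip_width: 59.2
grip_force: 65.3
[500.7737106  323.15634461  40.07931806]
```

Gripped: the opening reads 59.2 mm at 65 N. I'll lift, then fit a small arm model to choose a placing azimuth within the joint ranges.

```bash
python3 -c "
from h import *
s=arm.state(); print(s['joints'].tolist(),s['tool_pos'].tolist(),s['tool_rot'].tolist())"
python3 -m handwheel '[{"grip":1,"dx":0,"dy":0,"dz":0.1,"rx":0,"ry":0,"rz":0},{"grip":1,"dx":0,"dy":-0.05,"dz":0.22,"rx":0,"ry":0,"rz":0},{"grip":1,"dx":-0.03,"dy":-0.1,"dz":0.34,"rx":0,"ry":0,"rz":0},{"grip":1,"dx":-0.03,"dy":-0.1,"dz":0.34,"rx":0,"ry":0,"rz":0}]' 60
cat > fk.py <<'E'
from h import *
from scipy.optimize import least_squares
def fk(q,k):
    s,L,b,e,h,f,y0,t0=k; rx=lambda a,v:Ro.from_rotvec(np.array(v)*a)
    A=rx(q[0]+y0,[0,0,1]); B=A*rx(q[1],[0,1,0]); C=B*rx(-q[2],[0,1,0])
    W=A.apply([s,0,h])+B.apply([0,0,L])+C.apply([b,0,e])
    D=C*rx(q[3],[1,0,0])*rx(-q[4],[0,1,0])     # tool along x of D
    T=D*rx(q[5],[1,0,0])*Ro.from_matrix([[0,0,1],[0,1,0],[-1,0,0]])*rx(t0,[0,0,1])
    return W+D.apply([f,0,0]),T
E
python3 - <<'E'
from fk import *
s=arm.state(); print(s['joints'].tolist(),s['tool_pos'].tolist(),s['tool_rot'].tolist(),s['grip_width'])
E
```

```text
[0.5398380452290792, 0.4569739315777803, -0.24407003517304515, -0.7009727671261641, -0.8228388462448277, 0.15588199936201214] [517.0618983918226, 249.13519919541957, 171.83501991109597] [-2.1519745646542376, 1.7235973309528496, 0.5731494149415559]
t: 3.7
tool_pos: [501.4, 198.4, 345.7]
tool_rot: [-2.149, 1.719, 0.568]
ft_force: [0.4, 0.5, -1.7]
grip_width: 59.2
grip_force: 65.6
[0.4994641279419364, 0.1934842131308971, -0.19254200670741986, -0.5689478009507659, -1.0924737707014622, -0.034107408626128086] [501.42349552735396, 198.42177877827234, 345.7466150447057] [-2.1493881436275966, 1.7194155945229277, 0.5681589707926635] 59.169424015771405
```

```bash
cat >> fk.py <<'E'
D=[([-1.01988566,.359323711,.0111455812,-.000308723586,-1.22409415,-.288098],[175.31485823,-651.65715545,403.84954302],[.41143,-3.114195,-.0023]),
([-.118610766,.132677433,-.290439748,2e-5,-1.14731229,-.246724914],[476.2,-249.9,404.9],[-1.781,2.588,0]),
([.45097459,.30676746,-.19759313,-.6032952,-1.0289447,.07925611],[527.9,188.1,279.7],[-2.156,1.724,.578]),
([.539838,.456974,-.24407,-.700973,-.822839,.155882],[517.06,249.135,171.835],[-2.15197,1.7236,.57315]),
([.499464,.193484,-.192542,-.568948,-1.09247,-.0341],[501.42,198.42,345.75],[-2.14939,1.71942,.56816])]
def res(k): 
    o=[]
    for q,p,r in D:
        P,T=fk(q,k); o+=list(P-p)+list(300*(T*Ro.from_rotvec(r).inv()).as_rotvec())
    return o
fits=[least_squares(res,[50,500,450,0,400,80,y0,t]) for y0 in(-.288,) for t in(0,np.pi/2,np.pi,-np.pi/2)]
K=min(fits,key=lambda f:f.cost); k=K.x
lo=np.array([-3.07,-1.43,-1.02,-3.03,-3.05,-3.03]);hi=np.array([3.07,2.12,1.25,1.67,0,3.03])
E
cat > plan.py <<'E'
from fk import *
Rp=Ro.from_rotvec(D[3][2]); pp=np.array(D[3][1]); C=np.array([499.7,327.5,37])
N=tool(30,102.5,192.5)
def place(a,c):   # R,p with the carton upright, centre at c
    M=tool(60,a,a+270)*N.inv(); return M*Rp, np.asarray(c)+M.apply(pp-C)
E
python3 - <<'E'
from plan import *
print(K.cost,k.round(3),np.round(K.fun,1).tolist())
for a in range(-100,181,20):
    R,p=place(a,[536.7,-90.5,57]); best=None
    for q3 in(-2.5,-1.2,0.5,1.4):
      for q6 in(-2,0,2):
        f=least_squares(lambda q:np.r_[fk(q,k)[0]-p,300*(fk(q,k)[1]*R.inv()).as_rotvec()],np.clip([.2,.3,-.2,q3,-1,q6],lo,hi),bounds=(lo,hi))
        if f.cost<1: 
            g=min(np.minimum(f.x-lo,hi-f.x)); print(a,p.round(),f.x.round(2),'margin',g.round(2))
E
```

```text
147197.0994385701 [-7.24040e+01  5.47812e+02  6.05194e+02 -6.22100e+01 -8.16030e+01
 -2.27678e+02 -2.96000e-01 -1.30000e+00] [-7.0, 5.0, -9.9, -0.0, 0.0, 2.7, 5.4, 37.7, -21.0, -0.0, -0.1, -22.2, 15.9, 8.6, 11.4, -296.3, -92.6, -40.5, -3.8, -10.8, -2.4, -286.4, -118.3, 8.1, 2.8, 16.5, 22.0, -291.1, -106.7, -15.6]
-100 [560.  42. 137.] [ 0.01  0.32 -0.32 -1.19 -1.19  0.27] margin 0.7
-100 [560.  42. 137.] [ 0.01  0.32 -0.32 -1.19 -1.19  0.27] margin 0.7
-100 [560.  42. 137.] [ 0.01  0.32 -0.32 -1.19 -1.19  0.27] margin 0.7
-100 [560.  42. 137.] [ 0.01  0.32 -0.32 -1.19 -1.19  0.27] margin 0.7
-100 [560.  42. 137.] [ 0.01  0.32 -0.32 -1.19 -1.19  0.27] margin 0.7
-100 [560.  42. 137.] [ 0.01  0.32 -0.32 -1.19 -1.19  0.27] margin 0.7
-100 [560.  42. 137.] [ 0.01  0.32 -0.32 -1.19 -1.19  0.27] margin 0.7
-100 [560.  42. 137.] [ 0.01  0.32 -0.32 -1.19 -1.19  0.27] margin 0.7
-100 [560.  42. 137.] [ 0.01  0.32 -0.32 -1.19 -1.19  0.27] margin 0.7
-100 [560.  42. 137.] [ 0.01  0.32 -0.32 -1.19 -1.19  0.27] margin 0.7
-100 [560.  42. 137.] [ 0.01  0.32 -0.32 -1.19 -1.19  0.27] margin 0.7
-80 
[... 5936 characters left out ...]
.  137.] [ 0.15  0.23 -0.45  0.19 -1.93  1.47] margin 0.57
160 [ 663. -137.  137.] [ 0.15  0.23 -0.45  0.19 -1.93  1.47] margin 0.57
180 [672. -90. 137.] [ 0.11  0.23 -0.45 -0.18 -1.93  1.14] margin 0.57
180 [672. -90. 137.] [ 0.11  0.23 -0.45 -0.18 -1.93  1.14] margin 0.57
180 [672. -90. 137.] [ 0.11  0.23 -0.45 -0.18 -1.93  1.14] margin 0.57
180 [672. -90. 137.] [ 0.11  0.23 -0.45 -0.18 -1.93  1.14] margin 0.57
180 [672. -90. 137.] [ 0.11  0.23 -0.45 -0.18 -1.93  1.14] margin 0.57
180 [672. -90. 137.] [ 0.11  0.23 -0.45 -0.18 -1.93  1.14] margin 0.57
180 [672. -90. 137.] [ 0.11  0.23 -0.45 -0.18 -1.93  1.14] margin 0.57
180 [672. -90. 137.] [ 0.11  0.23 -0.45 -0.18 -1.93  1.14] margin 0.57
```

The model's wrist sign is wrong, since the residuals are large. I'll try sign variants and print less.

```bash
python3 - <<'E'
import re
s=open('fk.py').read()
s=s.replace('rx(q[3],[1,0,0])','rx(SG[0]*q[3],[1,0,0])').replace('rx(q[5],[1,0,0])','rx(SG[1]*q[5],[1,0,0])').replace('def fk','SG=[1,1]\ndef fk',1)
s=re.sub(r'fits=.*\nK=.*\n','''K=None
for sg in([1,1],[1,-1],[-1,1],[-1,-1]):
    SG[:]=sg
    for t in(0,1.57,3.14,-1.57):
        f=least_squares(res,[50,500,450,0,400,80,-.288,t])
        if K is None or f.cost<K.cost: K=f;best=list(sg)
SG[:]=best;k=K.x
''',s); open('fk.py','w').write(s)
E
cat > scan.py <<'E'
from plan import *
print(K.cost.round(1),SG,k.round(3))
def ik(R,p,q0): return least_squares(lambda q:np.r_[fk(q,k)[0]-p,300*(fk(q,k)[1]*R.inv()).as_rotvec()],np.clip(q0,lo,hi),bounds=(lo,hi))
if __name__=='__main__':
  for a in range(-120,181,20):
    R,p=place(a,[536.7,-90.5,57]); S=set()
    for q3 in(-2.5,-1.2,0.5,1.4):
      for q6 in(-2,0,2):
        f=ik(R,p,[.2,.3,-.2,q3,-1,q6])
        if f.cost<2: S.add((tuple((f.x.round(1)+0).tolist()),min(np.minimum(f.x-lo,hi-f.x)).round(1)))
    print(a,p.round(),S)
E
python3 scan.py
```

```text
9389.2 [-1, -1] [-2.21938e+02  5.64112e+02  7.66026e+02 -1.21695e+02  3.77662e+02
  1.52370e+02 -2.59000e-01 -1.80900e+00]
-120 [604.  26. 137.] {((0.5, 0.8, 0.1, 0.7, -1.7, -1.2), np.float64(1.0))}
-100 [560.  42. 137.] {((0.5, 0.7, -0.1, 0.9, -1.5, -1.1), np.float64(0.8))}
-80 [513.  42. 137.] {((0.6, 0.6, -0.2, 1.1, -1.3, -1.0), np.float64(0.6))}
-60 [469.  26. 137.] {((0.6, 0.5, -0.4, 1.3, -1.1, -1.0), np.float64(0.3))}
-40 [433.  -4. 137.] set()
-20 [410. -44. 137.] set()
0 [402. -91. 137.] {((-0.1, 0.3, -0.7, -2.5, -0.5, -2.2), np.float64(0.4))}
20 [ 410. -137.  137.] {((-0.3, 0.4, -0.6, -1.8, -0.8, -2.5), np.float64(0.5))}
40 [ 433. -177.  137.] {((-0.4, 0.5, -0.4, -1.4, -1.1, -2.6), np.float64(0.4))}
60 [ 469. -207.  137.] {((-0.4, 0.6, -0.3, -1.1, -1.3, -2.6), np.float64(0.4))}
80 [ 513. -223.  137.] {((-0.4, 0.7, -0.1, -0.9, -1.5, -2.5), np.float64(0.5))}
100 [ 560. -223.  137.] {((-0.3, 0.8, 0.1, -0.7, -1.7, -2.4), np.float64(0.6))}
120 [ 604. -207.  137.] {((-0.2, 0.8, 0.2, -0.5, -1.9, -2.3), np.float64(0.7))}
140 [ 640. -177.  137.] {((-0.1, 0.9, 0.3, -0.3, -2.0, -2.1), np.float64(0.9))}
160 [ 663. -137.  137.] {((0.0, 0.9, 0.4, -0.1, -2.1, -1.9), np.float64(0.9))}
180 [672. -90. 137.] {((0.1, 0.9, 0.4, 0.1, -2.1, -1.7), np.float64(0.9))}
```

A lean azimuth near -80 sits comfortably within the ranges and is almost a pure roll. I'll go to 130 mm above the place.

Run:
```python
from plan import *
R,p=place(-80,[536.7,-90.5,190]); print(p); go(p,R)
```

```text
[513.27355064  42.28433213 270.2648283 ]
d [ 0.0237 -0.3123 -0.151 ] r [-0.2456 -0.048  -0.0062]
```

```bash
python3 -m handwheel '[{"grip":1,"dx":0.0,"dy":-0.1,"dz":0,"rx":-0.246,"ry":-0.048,"rz":-0.006},{"grip":1,"dx":0.0,"dy":-0.15,"dz":0,"rx":-0.246,"ry":-0.048,"rz":-0.006},{"grip":1,"dx":0.02,"dy":-0.2,"dz":0,"rx":-0.246,"ry":-0.048,"rz":-0.006},{"grip":1,"dx":0.02,"dy":-0.25,"dz":0,"rx":-0.246,"ry":-0.048,"rz":-0.006},{"grip":1,"dx":0.024,"dy":-0.31,"dz":0,"rx":-0.246,"ry":-0.048,"rz":-0.006},{"grip":1,"dx":0.024,"dy":-0.31,"dz":-0.05,"rx":-0.246,"ry":-0.048,"rz":-0.006},{"grip":1,"dx":0.024,"dy":-0.31,"dz":-0.1,"rx":-0.246,"ry":-0.048,"rz":-0.006},{"grip":1,"dx":0.024,"dy":-0.312,"dz":-0.15,"rx":-0.246,"ry":-0.048,"rz":-0.006}]' 60;python3 - <<'E'
from plan import *
R,p=place(-80,[536.7,-90.5,190]); go(p,R); print(arm.state()['joints'].round(2))
E
```

```text
t: 4.7
tool_pos: [512.9, 43.7, 264.4]
tool_rot: [1.788, -1.502, 0.952]
ft_force: [0.8, -1.0, -1.5]
grip_width: 59.2
grip_force: 65.5
d [ 0.0007 -0.0029  0.0117] r [-0.0103 -0.0022  0.0008]
[ 0.61  0.36 -0.87  0.96 -1.15 -1.23]
```

Reached. I'll finish the turn, then look from two cameras.

```bash
python3 -m handwheel '[{"grip":1,"dx":0.001,"dy":-0.003,"dz":-0.03,"rx":-0.01,"ry":-0.002,"rz":0.001},{"grip":1,"dx":0.001,"dy":-0.003,"dz":-0.06,"rx":-0.01,"ry":-0.002,"rz":0.001},{"grip":1,"dx":0.001,"dy":-0.003,"dz":-0.06,"rx":-0.01,"ry":-0.002,"rz":0.001}]' 60;python3 - <<'E'
from plan import *
R,p=place(-80,[536.7,-90.5,157]); go(p,R)
A=[]
for n in('top','side'):
    s=snap(n);A.append(s['pixels']);c=cloud(s)
    H,S,V=cv2.split(cv2.cvtColor(s['pixels'],cv2.COLOR_BGR2HSV))
    m=(np.hypot(c[...,0]-537,c[...,1]+90)<75)&(c[...,2]>60)&(((H>115)&(H<165)&(S>70)))
    q=c[m]; print(n,len(q))
    if len(q)>50:
        for lo_,hi_ in((100,130),(130,160),(160,190),(195,215)):
            w=q[(q[:,2]>lo_)&(q[:,2]<hi_)]
            if len(w)>20: print(lo_,len(w),w.mean(0).round(1),w.min(0).round(),w.max(0).round())
        t=q[q[:,2]>q[:,2].max()-6][:,:2].astype(np.float32); print('top face',q[:,2].max(),cv2.minAreaRect(t))
cv2.imwrite('pics/p2.png',np.hstack([A[0][80:300,220:520],A[1][130:350,200:500]]))
E
```

```text
t: 5.08
tool_pos: [513.7, 41.9, 234.3]
tool_rot: [1.749, -1.462, 0.997]
ft_force: [1.0, -0.1, -1.8]
grip_width: 59.0
grip_force: 65.5
d [-0.001   0.0007  0.0059] r [-0.0012 -0.0008  0.0002]
top 624
160 83 [527.3 -78.4 182. ] [ 494. -104.  160.] [582. -30. 190.]
195 467 [535.5 -87.9 197.3] [ 498. -106.  195.] [580. -17. 214.]
top face 213.9706210268705 ((527.4291381835938, -26.07857894897461), (31.115182876586914, 16.62310791015625), 2.623429298400879)
side 1140
100 209 [ 533.5 -102.   119.7] [ 506. -108.  109.] [565. -86. 130.]
130 117 [ 535.9 -103.   135.7] [ 508. -109.  130.] [566. -96. 142.]
160 331 [ 535.2 -101.6  177.7] [ 506. -109.  163.] [569. -38. 190.]
195 418 [536.8 -92.9 198. ] [ 507. -109.  195.] [567. -75. 201.]
top face 200.81317593958136 ((537.7384643554688, -91.98734283447266), (60.366676330566406, 25.832406997680664), 9.743697166442871)
```

View pics/p2.png

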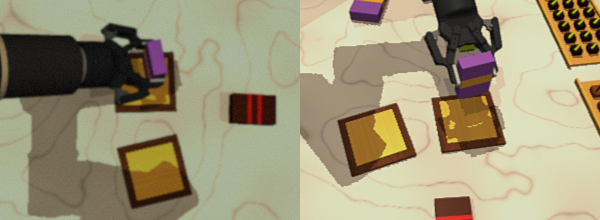

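The picture shows the carton held upright above the far stand, at (160,75) in the left half and (475,80) in the right half. Its measured top face is 60 × 26 mm at (537.7, -92), against a plate centre of (536.7, -90.5). The bottom is about 96 mm above the plate. I'll descend and read the force.

```bash
python3 -m handwheel '[{"grip":1,"dx":-0.002,"dy":0.003,"dz":-0.1,"rx":0,"ry":0,"rz":0},{"grip":1,"dx":-0.002,"dy":0.003,"dz":-0.17,"rx":0,"ry":0,"rz":0},{"grip":1,"dx":-0.002,"dy":0.003,"dz":-0.18,"rx":0,"ry":0,"rz":0},{"grip":1,"dx":-0.002,"dy":0.003,"dz":-0.18,"rx":0,"ry":0,"rz":0}]' 60;python3 - <<'E'
from plan import *
R,p=place(-80,[536.7,-90.5,57]); go(p,R)
s=snap('side');c=cloud(s);H,S,V=cv2.split(cv2.cvtColor(s['pixels'],cv2.COLOR_BGR2HSV))
m=(np.hypot(c[...,0]-537,c[...,1]+90)<45)&(c[...,2]>20)&((H>115)&(H<165)&(S>70)); q=c[m]
f=q[(q[:,1]<-99)&(q[:,2]<100)]; print('front y slope',np.polyfit(f[:,2],f[:,1],1))
t=q[(q[:,1]>-100)&(q[:,2]>90)];print('top z',np.median(t[:,2]),cv2.minAreaRect(t[:,:2].astype(np.float32)))
E
```

```text
t: 5.68
tool_pos: [513.3, 43.7, 146.3]
tool_rot: [1.748, -1.463, 1.0]
ft_force: [0.7, 0.3, -0.6]
grip_width: 59.5
grip_force: 65.6
d [ 0.     -0.0029 -0.018 ] r [-0.0011 -0.0003  0.0001]
front y slope [-4.19954271e-03 -1.02372870e+02]
top z 109.0319796668183 ((536.8642578125, -89.79019927978516), (60.36720275878906, 25.900550842285156), 8.497780799865723)
```

It is upright (slope 0.2°) and centred, with about 7 mm to go.

```bash
python3 -m handwheel '[{"grip":1,"dx":0,"dy":0,"dz":-0.006,"rx":0,"ry":0,"rz":0},{"grip":1,"dx":0,"dy":0,"dz":-0.012,"rx":0,"ry":0,"rz":0},{"grip":1,"dx":0,"dy":0,"dz":-0.012,"rx":0,"ry":0,"rz":0}]' 60
```

```text
t: 6.1
tool_pos: [513.0, 43.9, 139.5]
tool_rot: [1.748, -1.462, 1.001]
ft_force: [0.5, 1.2, 0.9]
grip_width: 58.8
grip_force: 65.8
```

```bash
python3 -m handwheel '[{"grip":1,"dx":0,"dy":0,"dz":-0.002,"rx":0,"ry":0,"rz":0},{"grip":1,"dx":0,"dy":0,"dz":-0.002,"rx":0,"ry":0,"rz":0}]'
```

```text
t: 6.35
tool_pos: [513.0, 43.9, 139.2]
tool_rot: [1.747, -1.461, 1.003]
ft_force: [-2.6, 3.5, 8.8]
grip_width: 59.2
grip_force: 66.8
```

Contact (about 9 N). I'll open the fingers and let things settle.

```bash
python3 -m handwheel '[{"grip":0.15,"dx":0,"dy":0,"dz":0,"rx":0,"ry":0,"rz":0},{"grip":0,"dx":0,"dy":0,"dz":0,"rx":0,"ry":0,"rz":0},{"grip":0,"dx":0,"dy":0,"dz":0,"rx":0,"ry":0,"rz":0},{"grip":0,"dx":0,"dy":0,"dz":0,"rx":0,"ry":0,"rz":0},{"grip":0,"dx":0,"dy":0,"dz":0,"rx":0,"ry":0,"rz":0}]'
python3 - <<'E'
from h import *
s=snap('wrist'); cv2.imwrite('pics/w3.png',s['pixels'])
d=Ro.from_rotvec(arm.state()['tool_rot']).as_matrix()[:,2]; print('retreat 120mm',-d*120/500)
E
```

```text
t: 6.98
tool_pos: [512.8, 43.6, 138.2]
tool_rot: [1.748, -1.462, 1.0]
ft_force: [0.5, -0.3, 0.3]
grip_width: 85.4
grip_force: 0.0
retreat 120mm [-0.03584101  0.20407336  0.12111765]
```

View pics/w3.png

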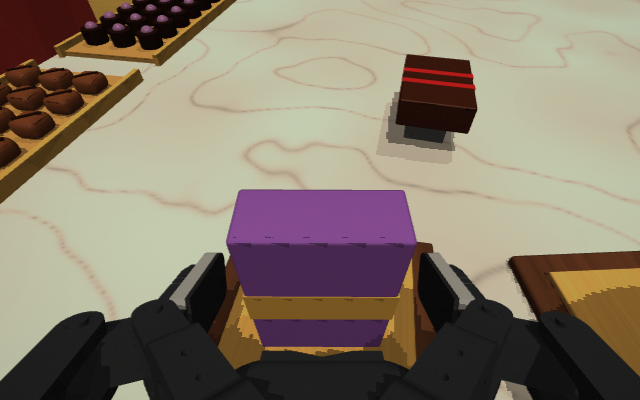

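The wrist view shows the carton upright on the brass at (320,270), with both fingers clear of it at (215,280) and (430,280). I'll back straight out along the tool axis.

```bash
python3 -m handwheel '[{"grip":0,"dx":-0.009,"dy":0.051,"dz":0.03,"rx":0,"ry":0,"rz":0},{"grip":0,"dx":-0.018,"dy":0.102,"dz":0.06,"rx":0,"ry":0,"rz":0},{"grip":0,"dx":-0.036,"dy":0.204,"dz":0.121,"rx":0,"ry":0,"rz":0},{"grip":0,"dx":-0.036,"dy":0.204,"dz":0.3,"rx":0,"ry":0,"rz":0},{"grip":0,"dx":-0.036,"dy":0.204,"dz":0.3,"rx":0,"ry":0,"rz":0},{"grip":0,"dx":-0.036,"dy":0.204,"dz":0.3,"rx":0,"ry":0,"rz":0},{"grip":0,"dx":-0.036,"dy":0.204,"dz":0.3,"rx":0,"ry":0,"rz":0}]'
python3 - <<'E'
from h import *
A=[]
for n in('side','top'):
    s=snap(n);A.append(s['pixels']);c=cloud(s);H,S,V=cv2.split(cv2.cvtColor(s['pixels'],cv2.COLOR_BGR2HSV))
    q=c[(np.hypot(c[...,0]-537,c[...,1]+90)<50)&(c[...,2]>90)&(c[...,2]<115)&((H>115)&(H<165)&(S>70))]
    if len(q)>20:print(n,np.median(q[:,2]),cv2.minAreaRect(q[:,:2].astype(np.float32)))
cv2.imwrite('pics/end.png',A[0])
E
```

```text
t: 7.9
tool_pos: [494.6, 145.4, 287.8]
tool_rot: [1.748, -1.462, 0.999]
ft_force: [0.1, -0.8, -0.1]
grip_width: 85.7
grip_force: 0.0
side 102.30260556964106 ((536.3727416992188, -89.1893310546875), (59.94657516479492, 25.727508544921875), 10.339189529418945)
top 101.90143368961884 ((535.6913452148438, -87.40925598144531), (60.27121353149414, 24.443450927734375), 10.28820514678955)
```

View pics/end.png

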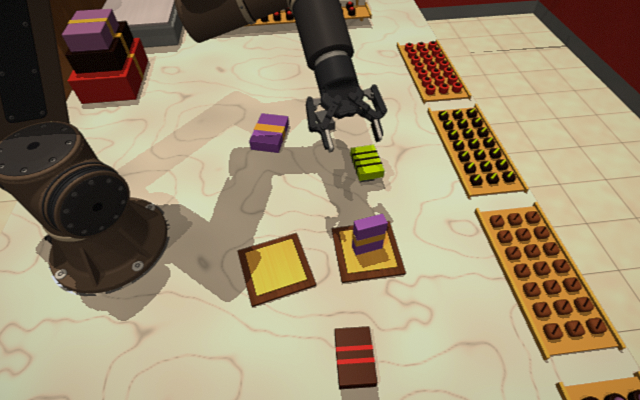

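The side view shows the purple carton standing at (369,235) on the far stand. Its top is at z = 102 mm, and it is within about 3 mm of the plate centre. Green (367,162) and brown (355,357) have not moved, and the arm is clear. I'm handing the job in.

```bash
python3 -c "
from cell import arm
print(arm.close_job())"
```

```text
the job is handed in; nothing more can be done
None
```

The smaller purple carton stands upright and released on the far stand's brass plate, within about 3 mm of its centre; green and brown stayed where they were, and the job was handed in at about 8 s (no verdict was returned).

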